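# Stand the toppled glue bottle back up

### The job

A strip of wood has fallen across the big glue bottle and knocked it over on the bench. First take the strip off and lay it flat in the plywood offcut tray, then stand the bottle upright again where it lies, tipping it up over the edge of its foot rather than picking it up off the bench. Leave the tin, the hand plane and the sanding block as they are.

Things in the scene. Friction and masses are not known exactly. Their poses are not given: they have to be found in the camera images.
- bottle: White plastic wood-glue bottle lying on its side, nozzle to the robot's right. Square body with rounded corners, 84 x 84 mm, 155 mm tall (too thick to grasp); 242 mm with shoulder, cap and nozzle; 0.35 to 0.65 kg. Origin: centre of the flat foot. x axis runs along the bottle from foot to nozzle (straight up when it stands), y across it (level while it lies), z up while it lies.
- foot (a point): Centre of the bottle's flat foot: 42 mm above the bench while the bottle lies, 0 when it stands. The bottle tips up about the lower edge of its foot and then stands just beyond that edge (84 mm deep). Centre of mass about 80 mm from the foot: it passes its balance about 62 degrees up, then drops onto its foot by itself.
- nozzle_tip (a point): Tip of the bottle's nozzle, on its axis, 242 mm from the foot. Grey cap 36 mm in diameter from 165 to 193 mm; grey cone nozzle 24 mm in diameter at 192 mm, 9 mm at 240 mm. While the bottle lies its axis is 42 mm above the bench, with 30 to 37 mm of air under the cone: room for fingertips that point down at a slant.
- strip: Pale wooden strip, 300 x 30 x 18 mm, 0.1 kg, loose: it leans across the bottle's body at about 24 degrees, its low end on the bench on the robot's side, its raised end over the bottle. Origin at its centre (about 70 mm above the bench at the start), x along its length (towards the raised end), y across its 30 mm width, z through its 18 mm thickness.
- tray: Open plywood offcut tray fixed to the bench on the robot's left, 360 x 165 mm outside, 45 mm high, walls and floor 8 mm thick, empty. Origin: centre of its underside, x along its length, y across, z up.
- tin: Round grey metal tin of finish, 86 mm in diameter, 98 mm high, standing. Origin: centre of its underside. Bystander.
- plane: Small iron hand plane (block plane) standing on its flat sole, 165 x 50 mm, about 65 mm high. Origin: centre of the sole's underside, x along it. Bystander.
- block: Cork sanding block, 110 x 62 x 35 mm. Origin: centre of its underside. Bystander.

How it is judged:
By the outcome, as a careful person would: the job done as asked, in the order asked, and still so for the second after the job is handed in, with the robot touching nothing.
It also fails if it takes over 58 s, if anything falls off the work surface, if the arm or the gripper's body presses on something with over 40 N, if the wrist force passes 120 N, or if a joint passes its speed limit or range.

### The arm

A 7-joint arm with a two-finger parallel gripper is mounted at the origin on the work surface. World frame = base frame: x ahead of the robot, y to its left, z up, the work surface at z = 0. Lengths are in m, angles in rad, forces in N, time in s.
With the tool pointing down it reaches from about 0.4 to 0.85 m from the base axis. Payload 4.5 kg.
Tool frame: the origin (TCP) lies midway between the tips of the shut fingers; the grasp point (between the pads) lies 19 mm behind it; z points along the fingers, y is the line along which they close (so a half turn about z gives the same grasp; the last joint's range is limited). The gripper opens to 88 mm and grips with 3 to 60 N. Pads are 18 mm wide; open, the fingers measure 123 mm over their backs; the gripper's body (75 mm by 187 mm) begins 45 mm behind the grasp point.
Start: joints at [1.257, 0.689, -0.195, 1.565, 0.157, 0.902, -0.215], TCP at [0.213, -0.588, 0.239] pointing down, gripper open.
Joint ranges: [-3.01, 3.01], [-0.46, 2.08], [-1.47, 1.51], [0.13, 2.56], [-1, 4.14], [0.04, 2.09], [-2.66, 2.66]. Speed limits (rad/s): [2.57, 2.57, 3.14, 3.14, 3.14, 3.14, 3.14].

### API

Orientations are given as a unit quaternion [x, y, z, w].
In Python, from plant import sensors, eyes, finish_job gives the robot as it stands.
- The arm moves only by the tool send_rows, never from a script. Its argument "rows" is text: rows parted by semicolons, each of 4 numbers parted by spaces: the shift along the tool's x, y, z normalised to -1 to 1, where 1 is 30 cm, then the turn about the tool's z normalised to -1 to 1, where 1 is 2 pi rad. A call has 1 to 10 rows; each row is the pose to reach, as a shift and turn from the pose commanded when the call began, along the tool's axes at that moment, turning the shorter way round; what a row does not reach only later rows make up. A row lasts 1/12 s, in which the tool goes at most 41.7 mm and 7.16 degrees, less where a joint would pass 70% of its speed; a pose out of reach is approached as far as the arm can. A call with a number of a shift or a turn outside -1 to 1 is refused whole. A call with a gripper value outside its range is refused whole. "jaw" is the closure, from -1 (fully open) to 1 (shut), set as the call begins (left out, the last holds). The fingers move at their own pace and stop on an object; "force" is the grip in N (left out, the last holds). Time passes only in rows, so rows that repeat a pose let the fingers close. It gives the time, the measured TCP pose, the force, the opening and the grip force at its end, in the units of the state.
- sensors.get_state(): the state, without advancing time (a new reading comes with each control period).
- eyes.snapshot(name): name is "side" or "top" or "wrist"; returns (picture, depth): 384x512x3 uint8, red, green, blue; 384x512 float32, m along the optical axis (not along the pixel's ray), 0 where there is no reading.
- eyes.calibration(name): a dict with "fov_y" (degrees; the focal length in pixels is half the picture's height over the tangent of half this angle, whatever the lens; pixels are square), "cx", "cy" (the principal point, pixels), "world_from_camera" (4x4, takes a point from camera to world coordinates). Camera axes: x right, y down, z forward; pixel columns grow to the right and rows downward; lengths in m; the calibration is good to about 2 mm. A picture is of the moment at which its call begins: read the wrist's pose just before it. calibration takes no time and is no camera call; for the wrist camera it gives the pose at the moment of the call.
- finish_job(): hands the job in; it is judged then, once.
The state is a dict: "clock": time; "q": joint angles; "qd": joint speeds; "joint_torque": joint torques, N m; "tool_pos": TCP position; "eef_rot": TCP orientation; "contact_force": force on the tool from outside, world axes, zero at the start; "moment": the same for the moment, N m; "opening": opening from 0.0 (shut) to 1.0 (fully open); "finger_force": force on a finger pad.
Only numpy, scipy, OpenCV 4.12 (cv2) and the standard library are available. Lean on these libraries where they do the work, as an engineer would, in place of code of your own. Each camera call takes 0.05 s, during which the arm holds its last target. There are 200 camera calls.

## Working session

There is one attempt and no reset: what is moved stays moved. The work goes in short steps, Python scripts to look and compute and a tool call to move; the robot and the scene stay as the last step left them, time stands still between calls to the robot, and variables do not carry over. Pictures are saved under pics/ and viewed, at most 12 in all, crops included, and the job is handed in when it is done.

Besides the shell and the picture viewer there is one more tool, called after "Request:" as name(argument=value, ...) on one line, values as JSON. send_rows: Moves the arm, as the interface text tells. Scaled input: -1 to 1 covers 30 cm each way for a shift and 2 pi rad each way for a turn. Its arguments: {"type":"object","properties":{"rows":{"type":"string"},"jaw":{"type":"number"},"force":{"type":"number"}},"required":["rows"]}

```bash
ls; mkdir -p pics
cat > h.py <<'E'
import numpy as np,cv2
from scipy.spatial.transform import Rotation as R
from plant import sensors,eyes,finish_job
def cloud(n):
    im,d=eyes.snapshot(n);c=eyes.calibration(n);f=192/np.tan(np.radians(c['fov_y']/2))
    v,u=np.mgrid[:384,:512];P=np.stack([(u-c['cx'])*d/f,(v-c['cy'])*d/f,d,np.ones_like(d)],-1)@np.array(c['world_from_camera']).T
    P=P[...,:3];P[d==0]=np.nan
    return im,P
E
python3 - <<'E'
from h import *
for n in ['top','side']:
    im,P=cloud(n);np.save(f'{n}.npy',P);cv2.imwrite(f'pics/{n}0.png',cv2.resize(im[...,::-1],None,fx=1.5,fy=1.5))
    print(eyes.calibration(n))
s=sensors.get_state();print(s)
E
```

```text
pics
{'fov_y': 56.82292450876522, 'cx': 253.5740515734202, 'cy': 188.76399205886386, 'world_from_camera': array([[ 0.0739092 , -0.97393855,  0.21443213,  0.40245403],
       [-0.99726318, -0.07177187,  0.01774703, -0.02249671],
       [-0.00189432, -0.21515693, -0.97657765,  1.09855519],
       [ 0.        ,  0.        ,  0.        ,  1.        ]])}
{'fov_y': 55.94399355628517, 'cx': 260.78822118851207, 'cy': 196.11941978605472, 'world_from_camera': array([[ 0.99773881, -0.04786365,  0.04718401,  0.5670703 ],
       [-0.06716498, -0.68419996,  0.72619507, -0.83798086],
       [-0.00247505, -0.72772212, -0.68586762,  0.84955039],
       [ 0.        ,  0.        ,  0.        ,  1.        ]])}
{'clock': 0.1, 'q': array([ 1.2568014 ,  0.68988012, -0.19450309,  1.56623557,  0.15729822,
        0.90250775, -0.21512338]), 'qd': array([ 0.00097699, -0.00243031,  0.00018635, -0.00117737, -0.00036893,
       -0.00169574,  0.00159087]), 'joint_torque': array([-4.57604678e-03, -5.28506970e+01, -1.27167564e+00, -1.53838277e+01,
       -5.24763926e-02,  1.96380155e-03,  7.44197996e-05]), 'tool_pos': array([ 0.21277238, -0.58706356,  0.23800347]), 'eef_rot': array([ 9.84914268e-01,  1.73041070e-01, -2.06744003e-04, -7.94259201e-04]), 'contact_force': array([ 0.90844003,  0.03475774, -0.59468632]), 'moment': array([-0.01750416, -0.06764514, -0.04609555]), 'finger_force': 0.0, 'opening': 0.9987818246111069}
```

View pics/top0.png

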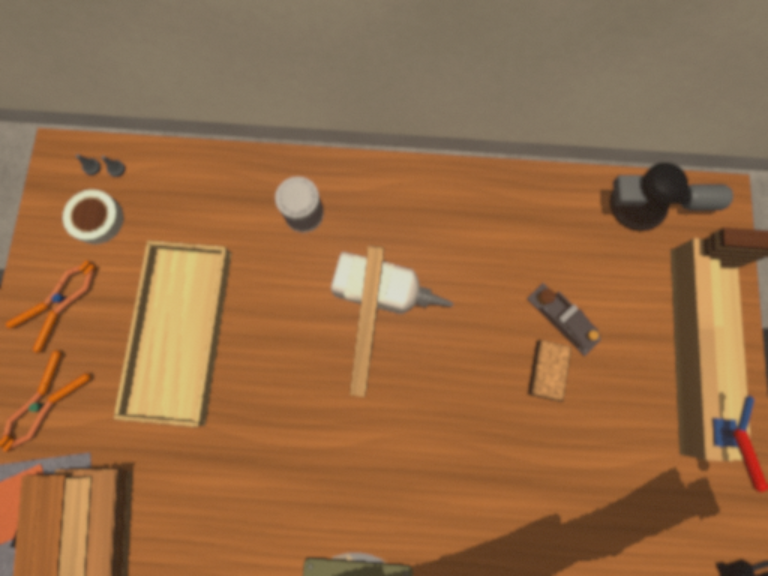

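View pics/side0.png

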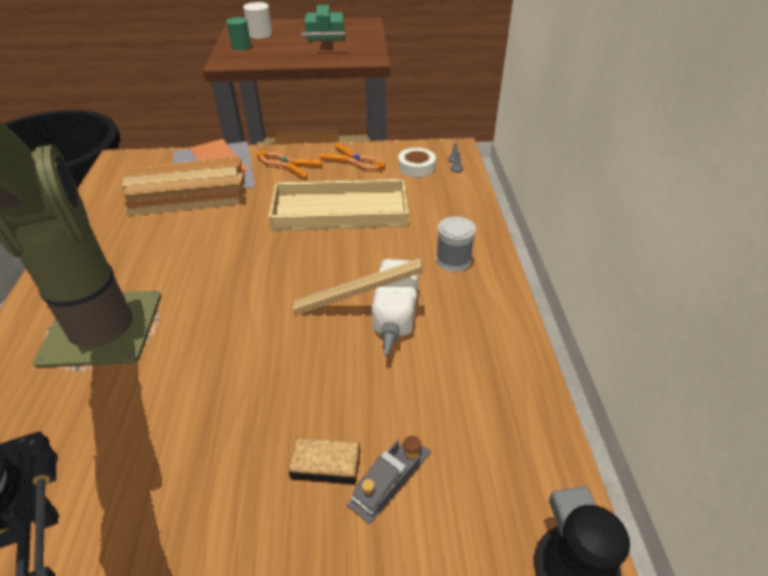

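The top view shows the strip from about (375,250), its raised end, to (358,395), its low end. The bottle runs from its foot at (340,275) to the nozzle tip at (450,303). The tray corners are (148,243), (227,247), (200,424) and (117,416). The side view agrees, and the tin, block and plane are all clear.

Run:
```python
from h import *
np.set_printoptions(precision=4,suppress=True)
P=np.load('top.npy');im=cv2.imread('pics/top0.png')
for k,(u,v) in dict(sr=(374,252),sm=(368,310),sl=(359,390),f1=(344,256),f2=(336,292),b=(385,295),bs=(410,300),cap=(420,297),noz=(432,299),tip=(449,303)).items():
    print(k,P[round(v/1.5),round(u/1.5)])
# clouds from both cams
S=np.load('side.npy')
A=np.vstack([P.reshape(-1,3),S.reshape(-1,3)]);A=A[~np.isnan(A[:,0])]
# tray
t=A[(A[:,1]>.12)&(A[:,1]<.48)&(A[:,2]>.038)&(A[:,2]<.052)&(A[:,0]>.2)&(A[:,0]<.75)]
print('tray',cv2.minAreaRect(t[:,:2].astype(np.float32)),len(t))
# strip: centreline of points, colour separated (pale wood R>>B vs white bottle) in top view
c=cv2.resize(im,(512,384),interpolation=cv2.INTER_AREA).astype(int)
u,v=np.meshgrid(np.arange(512),np.arange(384))
m=(u>230)&(u<258)&(v>160)&(v<266)&(P[...,2]>.012)&(c[...,2]-c[...,0]>45)
q=P[m];print('strip n',len(q));C=q.mean(0);U,s,Vt=np.linalg.svd(q-C);d=Vt[0]*np.sign(Vt[0][0]);pr=(q-C)@d
print(C,d,pr.min(),pr.max(),np.degrees(np.arcsin(d[2])), Vt[2])
# bottle body: points white
m=(u>215)&(u<285)&(v>160)&(v<212)&(P[...,2]>.06)&(c[...,2]-c[...,0]<30)&(c.min(-1)>100)
q=P[m];print('bottle',q.mean(0),cv2.minAreaRect(q[:,:2].astype(np.float32)),np.percentile(q[:,2],[5,50,95]))
# nozzle
m=(u>276)&(u<303)&(v>185)&(v<208)&(P[...,2]>.03)
q=P[m];print('noz n',len(q));print(q[np.argsort(q[:,1])][::6])
```

```text
sr [0.6724 0.0122 0.1366]
sm [0.569  0.0166 0.0868]
sl [0.4193 0.0243 0.0223]
f1 [0.6728 0.0722 0.0868]
f2 [0.6049 0.083  0.0603]
b [ 0.6016 -0.0158  0.0832]
bs [ 0.5977 -0.0632  0.075 ]
cap [ 0.6087 -0.0844  0.0572]
noz [ 0.608  -0.1086  0.0542]
tip [ 0.6031 -0.1429  0.0451]
tray ((0.516288161277771, 0.39900773763656616), (0.28141775727272034, 0.6243188977241516), 67.1078872680664) 1198
strip n 1149
[0.5571 0.0187 0.0786] [ 0.923  -0.0473  0.3818] -0.1599931255028413 0.1400083568213046 22.445451234951175 [ 0.2148 -0.76   -0.6134]
bottle [0.6317 0.0061 0.0836] ((0.6284055113792419, -0.00556240975856781), (0.17934420704841614, 0.06157733500003815), 78.97179412841797) [0.0804 0.0838 0.0871]
noz n 212
[[ 0.6003 -0.149   0.0458]
 [ 0.6007 -0.1434  0.0417]
 [ 0.6087 -0.1394  0.0468]
 [ 0.6051 -0.1364  0.0483]
 [ 0.6019 -0.1307  0.0468]
 [ 0.6074 -0.1272  0.0488]
 [ 0.6071 -0.1242  0.0489]
 [ 0.616  -0.1207  0.0494]
 [ 0.6159 -0.1177  0.0487]
 [ 0.6088 -0.1147  0.0526]
 [ 0.6055 -0.1119  0.0527]
 [ 0.6058 -0.1091  0.0501]
 [ 0.6032 -0.1066  0.0465]
 [ 0.62   -0.1049  0.0546]
 [ 0.6102 -0.1023  0.0565]
 [ 0.6215 -0.1013  0.0606]
 [ 0.6297 -0.0988  0.0499]
 [ 0.5986 -0.0974  0.0513]
 [ 0.6153 -0.0958  0.0594]
 [ 0.5978 -0.0942  0.0542]
 [ 0.6334 -0.0929  0.0452]
 [ 0.5964 -0.092   0.0445]
 [ 0.6123 -0.0902  0.0567]
 [ 0.6243 -0.0894  0.0579]
 [ 0.6092 -0.0874  0.0559]
 [ 0.6314 -0.0864  0.0522]
 [ 0.6055 -0.0845  0.0581]
 [ 0.6167 -0.0835  0.0627]
 [ 0.6059 -0.0817  0.055 ]
 [ 0.6235 -0.0804  0.0584]
 [ 0.6004 -0.0793  0.0509]
 [ 0.6158 -0.0775  0.0651]
 [ 0.6304 -0.0764  0.0675]
 [ 0.6055 -0.0757  0.055 ]
 [ 0.6208 -0.0739  0.0689]
 [ 0.6389 -0.0728  0.0696]]
```

```bash
cat >> h.py <<'E'
def plan(x,y,z,yaw):
    "normalised row to TCP x,y,z with tool x-axis at yaw deg (mod 180 choose nearest)"
    s=sensors.get_state();r=R.from_quat(s['eef_rot']);M=r.as_matrix()
    d=M.T@(np.array([x,y,z])-s['tool_pos'])/.3
    cur=np.degrees(np.arctan2(M[1,0],M[0,0]));t=(cur-yaw+90)%180-90
    print('cur yaw %.1f'%cur,'shift',d.round(3),'turn %.4f'%(t/360),'rows>=%d'%np.ceil(max(np.linalg.norm(d)*.3/.0417,abs(t)/7.16)),'tilt',M[2].round(3))
def ray(n,u,v,z):
    c=eyes.calibration(n);f=192/np.tan(np.radians(c['fov_y']/2));T=np.array(c['world_from_camera'])
    w=T[:3,:3]@np.array([(u-c['cx'])/f,(v-c['cy'])/f,1]);return T[:3,3]+w*(z-T[2,3])/w[2]
E
python3 - <<'E'
from h import *
q=[ray('top',u/1.5-.17,v/1.5-.17,.045) for u,v in [(148,243),(227,247),(200,424),(117,416)]]
q=np.array(q);print(q.round(3),q.mean(0)); r=cv2.minAreaRect(q[:,:2].astype(np.float32));print(r)
d=(q[0]+q[1]-q[2]-q[3]);print('tray yaw',np.degrees(np.arctan2(d[1],d[0])))
plan(.38,-.29,.24,-3);plan(.548,.019,.20,-3)
E
```

```text
[[0.684 0.481 0.045]
 [0.687 0.318 0.045]
 [0.333 0.321 0.045]
 [0.336 0.483 0.045]] [0.5100291  0.40085055 0.045     ]
((0.5110141038894653, 0.4014067053794861), (0.16371998190879822, 0.3538496494293213), 89.3973617553711)
tray yaw -0.41749756051159076
cur yaw 19.9 shift [ 0.862 -0.741 -0.006] turn 0.0637 rows>=9 tilt [-0.    -0.002 -1.   ]
cur yaw 19.9 shift [ 1.739 -1.518  0.129] turn 0.0637 rows>=17 tilt [-0.    -0.002 -1.   ]
```

Request:
send_rows(rows="0.86 -0.74 0 0.064;0.86 -0.74 0 0.064;0.86 -0.74 0 0.064;0.86 -0.74 0 0.064;0.86 -0.74 0 0.064;0.86 -0.74 0 0.064;0.86 -0.74 0 0.064;0.86 -0.74 0 0.064;0.86 -0.74 0 0.064;0.86 -0.74 0 0.064", jaw=-1, force=25)

```text
clock: 0.93
tool_pos: [0.3819, -0.2874, 0.2386]
eef_rot: [1.0, -0.023, 0.0, -0.001]
contact_force: [-0.4, -0.6, -0.1]
opening: 1.0
finger_force: 0.0
```

```bash
python3 -c "
from h import *
plan(.548,.019,.22,-3)"
```

```text
cur yaw -2.7 shift [ 0.505 -1.046  0.064] turn 0.0009 rows>=9 tilt [ 0.    -0.002 -1.   ]
```

Request:
send_rows(rows="0.5 -1 0.06 0;0.5 -1 0.06 0;0.5 -1 0.06 0;0.5 -1 0.06 0;0.5 -1 0.06 0;0.5 -1 0.06 0;0.5 -1 0.06 0;0.5 -1 0.06 0;0.5 -1 0.06 0;0.5 -1 0.06 0")

```text
clock: 1.77
tool_pos: [0.5471, 0.0018, 0.2201]
eef_rot: [1.0, -0.025, 0.0, -0.0]
contact_force: [-0.1, -1.6, 0.5]
opening: 1.0
finger_force: 0.0
```

Run:
```python
from h import *
im,P=cloud('wrist');np.save('w1.npy',P);cv2.imwrite('pics/w1.png',cv2.resize(im[...,::-1],None,fx=1.5,fy=1.5))
plan(.548,.019,.053,-3)
```

```text
cur yaw -3.1 shift [ 0.004 -0.068  0.557] turn -0.0004 rows>=5 tilt [-0.001  0.001 -1.   ]
```

View pics/w1.png

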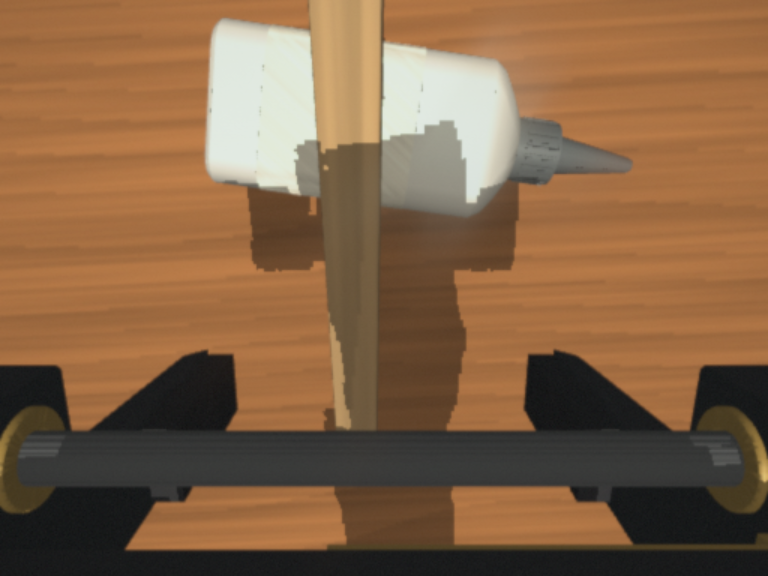

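The wrist view shows the strip crossing the body at x≈350 and running down under the crossbar. The bottle's foot is at (213,100), its cap at (540,150) and its nozzle tip at (631,163). I'll measure from this closer cloud.

Run:
```python
from h import *
np.set_printoptions(precision=4,suppress=True)
P=np.load('w1.npy')
for (a,b,y) in [(313,382,40),(318,380,120),(322,380,190),(330,379,280),(333,378,340),(336,377,400)]:
    row=P[round(y/1.5),round(a/1.5)+1:round(b/1.5)];print('strip',row[len(row)//2],row[2],row[-3])
for n,p in dict(foot_up=(222,30),foot_lo=(213,172),bodytop=(440,110),capL=(524,150),cap=(540,150),cone=(590,157),cone2=(605,159),tip=(628,163)).items(): print(n,P[round(p[1]/1.5),round(p[0]/1.5)])
q=P[(P[...,2]>.078)&(P[...,2]<.088)]
q=q[(abs(q[:,1]-.0)<.1)&(q[:,0]>.59)];print(len(q),cv2.minAreaRect(q[:,:2].astype(np.float32)))
# nozzle/cap columns midpoints
for u in range(356,420,6):
    c=P[60:135,u];c=c[c[:,2]>.02]
    if len(c): print(u,c[:,0].min(),c[:,0].max(),(c[:,0].min()+c[:,0].max())/2,np.median(c[:,1]),c[:,2].max())
```

```text
strip [0.6599 0.0054 0.1278] [0.6607 0.018  0.1274] [ 0.6588 -0.0071  0.1299]
strip [0.6293 0.0077 0.1146] [0.63   0.0201 0.1142] [ 0.6286 -0.004   0.1148]
strip [0.5969 0.01   0.1002] [0.5975 0.022  0.1002] [ 0.5963 -0.002   0.1012]
strip [0.5456 0.0121 0.0782] [0.5458 0.0242 0.0764] [0.5449 0.0011 0.0779]
strip [0.5028 0.0159 0.0586] [0.504  0.0269 0.0602] [0.5025 0.0046 0.0597]
strip [0.451  0.0193 0.0361] [0.4504 0.0309 0.0336] [0.4508 0.0089 0.0369]
foot_up [0.6778 0.0699 0.0807]
foot_lo [0.6093 0.0842 0.0795]
bodytop [ 0.6342 -0.0373  0.0828]
capL [ 0.6118 -0.0869  0.0599]
cap [ 0.6113 -0.096   0.0606]
cone [ 0.6055 -0.1283  0.05  ]
cone2 [ 0.6041 -0.1378  0.0484]
tip [ 0.6007 -0.1533  0.0458]
14781 ((0.631057620048523, 0.0057484060525894165), (0.15587767958641052, 0.0779363363981247), 78.87630462646484)
356 0.5921389153984669 0.6290823496546136 0.6106106325265402 -0.09341856591164759 0.060452593338517935
362 0.592180521256269 0.6292114694039376 0.6106959953301032 -0.09877749162694063 0.06064511956917207
368 0.5974212431486015 0.6280635449278288 0.6127423940382151 -0.10356775806786919 0.06069943605173228
374 0.5975213802907368 0.6231309136036731 0.610326146947205 -0.11061340895935778 0.059491793415475336
380 0.5972470664854792 0.6163348276882239 0.6067909470868516 -0.11679871969058499 0.05227985274192881
386 0.5968774506680056 0.6152752280192665 0.606076339343636 -0.12235630848127961 0.05107551688807527
392 0.5966145924939197 0.6132260213276729 0.6049203069107962 -0.12779365605785856 0.05162033593666521
398 0.5962839059286682 0.6112007821591752 0.6037423440439217 -0.13335316161141408 0.05035571983898396
404 0.5969502001130514 0.6091703408734325 0.603060270493242 -0.13936997100447024 0.048802467303062314
410 0.5966733298154135 0.6071289173570845 0.601901123586249 -0.14492216894984394 0.04900417850742406
416 0.5963108450350785 0.605115830092986 0.6007133375640322 -0.15054338914962234 0.047349164848422
```

```bash
python3 -c "
from h import *
plan(.548,.0127,.056,-3.8)"
```

```text
cur yaw -3.1 shift [ 0.005 -0.047  0.547] turn 0.0018 rows>=4 tilt [-0.001  0.001 -1.   ]
```

Request:
send_rows(rows="0.005 -0.047 0.1 0.002;0.005 -0.047 0.2 0.002;0.005 -0.047 0.3 0.002;0.005 -0.047 0.4 0.002;0.005 -0.047 0.45 0.002;0.005 -0.047 0.5 0.002;0.005 -0.047 0.547 0.002;0.005 -0.047 0.547 0.002;0.005 -0.047 0.547 0.002")

```text
clock: 2.57
tool_pos: [0.5474, 0.0113, 0.0564]
eef_rot: [0.999, -0.035, -0.001, 0.001]
contact_force: [-0.5, 0.6, 0.3]
opening: 1.004
finger_force: 0.0
```

Request:
send_rows(rows="0 0 0 0;0 0 0 0;0 0 0 0;0 0 0 0;0 0 0 0;0 0 0 0;0 0 0 0;0 0 0 0;0 0 0 0;0 0 0 0", jaw=1, force=20)

```text
clock: 3.4
tool_pos: [0.5482, 0.0149, 0.0566]
eef_rot: [0.999, -0.033, -0.0, -0.0]
contact_force: [-0.2, 0.2, 2.0]
opening: 0.343
finger_force: 19.8
```

Request:
send_rows(rows="0 0 -0.05 0;0 0 -0.1 0;0 0 -0.2 0;0 0 -0.3 0;0 0 -0.38 0;0 0 -0.45 0;0 0 -0.45 0;0 0 -0.45 0")

```text
clock: 4.07
tool_pos: [0.5487, 0.0144, 0.1923]
eef_rot: [0.999, -0.033, 0.001, -0.0]
contact_force: [-0.3, -0.1, -1.4]
opening: 0.346
finger_force: 19.8
```

Run:
```python
from h import *
im,P=cloud('side');cv2.imwrite('pics/s2.png',im[80:260,100:340,::-1].repeat(3,0).repeat(3,1))
plan(.517,.401,.19,-.3)
```

```text
cur yaw -3.8 shift [-0.189 -1.279  0.004] turn -0.0098 rows>=10 tilt [-0.001  0.    -1.   ]
```

View pics/s2.png

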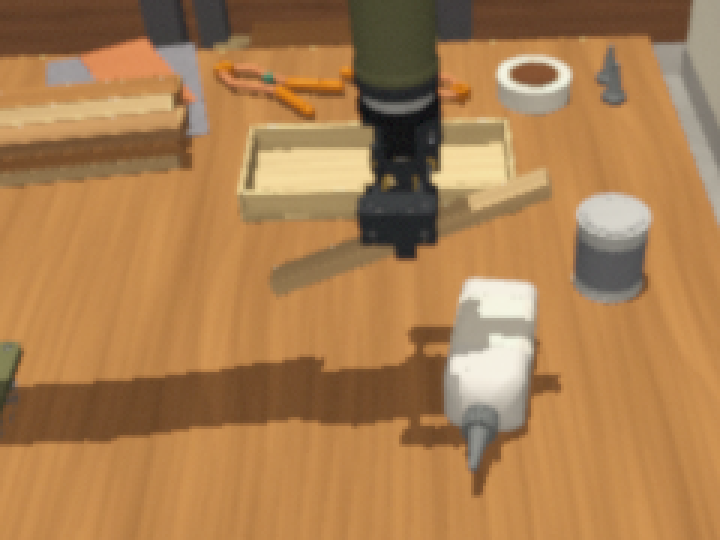

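The strip is held, still tilted from (270,285) to (550,180), and is clear of the bottle. The bottle is unmoved. Next I carry it to the tray.

Request:
send_rows(rows="-0.03 -0.1 0 -0.002;-0.07 -0.2 0 -0.004;-0.1 -0.3 0 -0.006;-0.13 -0.4 0 -0.01;-0.16 -0.5 0 -0.01;-0.18 -0.62 0 -0.01;-0.2 -0.74 0 -0.01;-0.2 -0.86 0 -0.01;-0.2 -0.98 0 -0.01;-0.2 -1 0 -0.01")

```text
clock: 4.95
tool_pos: [0.506, 0.3265, 0.1895]
eef_rot: [1.0, 0.003, -0.001, -0.002]
contact_force: [0.3, 1.6, -0.3]
opening: 0.341
finger_force: 19.8
```

```bash
python3 -c "
from h import *
plan(.511,.401,.1,-.3)"
```

```text
cur yaw 0.3 shift [ 0.019 -0.247  0.299] turn 0.0017 rows>=3 tilt [-0.002 -0.005 -1.   ]
```

Request:
send_rows(rows="0.02 -0.1 0 0;0.02 -0.2 0 0;0.02 -0.247 0.05 0;0.02 -0.247 0.1 0;0.02 -0.247 0.15 0;0.02 -0.247 0.2 0;0.02 -0.247 0.25 0;0.02 -0.247 0.3 0;0.02 -0.247 0.3 0;0.02 -0.247 0.3 0", force=8)

```text
clock: 5.78
tool_pos: [0.5135, 0.3907, 0.0994]
eef_rot: [1.0, -0.002, -0.002, 0.002]
contact_force: [0.6, 1.1, 0.5]
opening: 0.339
finger_force: 7.9
```

Run:
```python
from h import *
im,P=cloud('side');cv2.imwrite('pics/s3.png',im[60:200,130:320,::-1].repeat(4,0).repeat(4,1))
plan(.511,.401,.025,-.3)
```

```text
cur yaw -0.2 shift [-0.011 -0.033  0.252] turn 0.0002 rows>=2 tilt [-0.001  0.001 -1.   ]
```

View pics/s3.png

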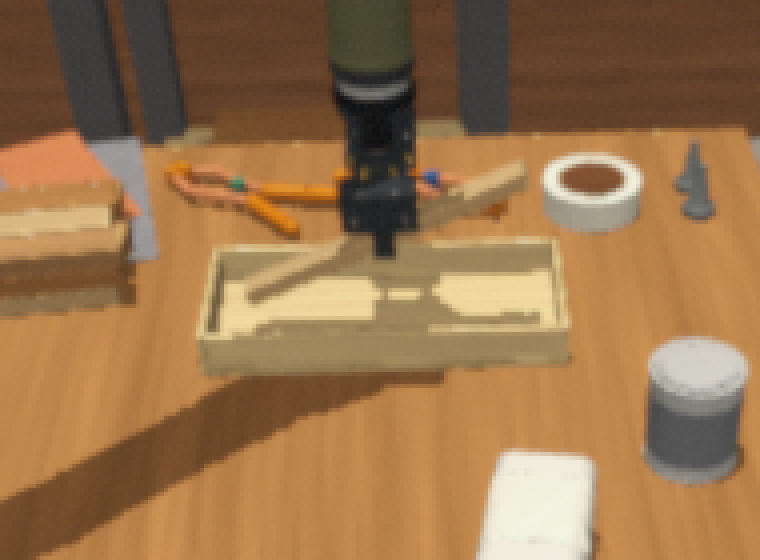

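The strip is above the tray with its low end at (255,295), inside the walls. I'll lower slowly so that it pivots flat.

Request:
send_rows(rows="-0.01 -0.02 0.04 0;-0.01 -0.02 0.08 0;-0.01 -0.02 0.11 0;-0.01 -0.02 0.14 0;-0.01 -0.02 0.16 0;-0.01 -0.02 0.18 0;-0.01 -0.02 0.2 0;-0.01 -0.02 0.22 0;-0.01 -0.02 0.24 0;-0.01 -0.02 0.25 0")

```text
clock: 6.67
tool_pos: [0.5116, 0.3977, 0.0258]
eef_rot: [1.0, -0.002, -0.0, 0.0]
contact_force: [-0.1, -0.4, -0.4]
opening: 0.337
finger_force: 8.0
```

```bash
python3 -c "
from h import *
plan(.511,.401,.015,-.3);im,P=cloud('wrist')
s=P[(abs(P[...,1]-.40)<.012)&(P[...,0]>.53)&(P[...,0]<.68)&(P[...,2]>.012)]
print(len(s),np.polyfit(s[:,0],s[:,2],1) if len(s) else '')
s=P[(abs(P[...,1]-.40)<.06)&(P[...,0]>.55)&(P[...,0]<.62)&(P[...,2]>.02)];print(s.min(0),s.max(0))"
```

```text
cur yaw -0.2 shift [-0.002 -0.011  0.036] turn 0.0002 rows>=1 tilt [-0.001  0.    -1.   ]
23711 [-0.63261385  0.4270891 ]
[0.55000121 0.38135111 0.04972801] [0.60657554 0.41177402 0.06176396]
```

Request:
send_rows(rows="0 0 0.01 0;0 0 0.02 0;0 0 0.03 0;0 0 0.036 0;0 0 0.036 0")

```text
clock: 7.13
tool_pos: [0.5116, 0.3978, 0.0154]
eef_rot: [1.0, -0.002, -0.0, 0.0]
contact_force: [-0.4, -0.8, -1.6]
opening: 0.338
finger_force: 8.0
```

Request:
send_rows(rows="0 0 0 0;0 0 0 0;0 0 0 0;0 0 0 0;0 0 -0.1 0;0 0 -0.2 0;0 0 -0.3 0;0 0 -0.45 0;0 0 -0.6 0;0 0 -0.65 0", jaw=-0.3)

```text
clock: 7.97
tool_pos: [0.5135, 0.3991, 0.2161]
eef_rot: [1.0, -0.002, 0.003, -0.002]
contact_force: [0.4, 0.7, 1.1]
opening: 0.652
finger_force: 0.0
```

Run:
```python
from h import *
im,P=cloud('wrist');cv2.imwrite('pics/w4.png',im[...,::-1])
s=P[(abs(P[...,1]-.40)<.06)&(P[...,0]>.36)&(P[...,0]<.66)&(P[...,2]>.018)&(P[...,2]<.1)];print(len(s),s.min(0),s.max(0),np.median(s[:,2]))
plan(.62,.1,.2,-101.3)
```

```text
8312 [0.39508122 0.38321339 0.02419882] [0.65993098 0.4139165  0.03112051] 0.028328879702475745
cur yaw -0.3 shift [0.353 1.    0.059] turn -0.2193 rows>=12 tilt [ 0.01  -0.008 -1.   ]
```

View pics/w4.png

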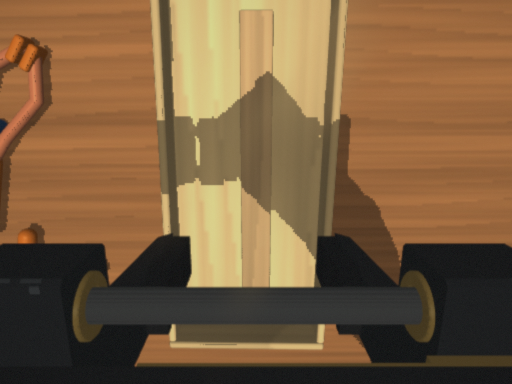

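The strip lies flat in the tray, with its top at z≈0.028 and its top end at (256,12), inside the walls. Next is the bottle.

```bash
python3 -c "
from h import *
print(sensors.get_state()['q'].round(2))
plan(.6,.15,.216,-101.1);plan(.6035,-.135,.2,-101.1)"
```

```text
[-0.77  0.74  0.08  1.52 -0.07  0.87 -2.25]
cur yaw -0.3 shift [0.286 0.833 0.007] turn -0.2199 rows>=12 tilt [ 0.01  -0.008 -1.   ]
cur yaw -0.3 shift [0.302 1.783 0.052] turn -0.2199 rows>=14 tilt [ 0.01  -0.008 -1.   ]
```

Request:
send_rows(rows="0.28 0.8 0 -0.22;0.28 0.8 0 -0.22;0.28 0.8 0 -0.22;0.28 0.8 0 -0.22;0.28 0.8 0 -0.22;0.28 0.8 0 -0.22;0.28 0.8 0 -0.22;0.28 0.8 0 -0.22;0.28 0.8 0 -0.22;0.28 0.8 0 -0.22")

```text
clock: 8.85
tool_pos: [0.5947, 0.1569, 0.2106]
eef_rot: [0.811, 0.586, -0.0, -0.0]
contact_force: [-0.2, -1.0, -0.9]
opening: 0.652
finger_force: 0.0
```

```bash
python3 -c "
from h import *
plan(.6035,-.135,.2,-101.1)"
```

```text
cur yaw 71.7 shift [-0.914  0.334  0.035] turn -0.0201 rows>=8 tilt [-0. -0. -1.]
```

Request:
send_rows(rows="-0.91 0.33 0.03 -0.02;-0.91 0.33 0.03 -0.02;-0.91 0.33 0.03 -0.02;-0.91 0.33 0.03 -0.02;-0.91 0.33 0.03 -0.02;-0.91 0.33 0.03 -0.02;-0.91 0.33 0.03 -0.02;-0.91 0.33 0.03 -0.02;-0.91 0.33 0.03 -0.02;-0.91 0.33 0.03 -0.02")

```text
clock: 9.68
tool_pos: [0.6013, -0.1323, 0.2016]
eef_rot: [0.774, 0.633, 0.0, -0.0]
contact_force: [0.4, 0.7, 0.8]
opening: 0.65
finger_force: 0.0
```

Run:
```python
from h import *
im,P=cloud('wrist');np.save('w5.npy',P);cv2.imwrite('pics/w5.png',cv2.resize(im[...,::-1],None,fx=1.5,fy=1.5))
plan(.6035,-.135,.023,-101.1)
q=P[(P[...,2]>.078)&(P[...,2]<.088)&(abs(P[...,1])<.12)&(P[...,0]>.56)&(P[...,0]<.72)];print(len(q),cv2.minAreaRect(q[:,:2].astype(np.float32)))
for y in np.arange(-.086,-.16,-.006):
    c=P[(abs(P[...,1]-y)<.0015)&(P[...,2]>.02)&(P[...,2]<.07)&(abs(P[...,0]-.605)<.04)]
    if len(c): print(round(y,3),c[:,0].min().round(4),c[:,0].max().round(4),((c[:,0].min()+c[:,0].max())/2).round(4),c[:,2].max().round(4))
```

```text
cur yaw 78.7 shift [-0.013  0.009  0.596] turn -0.0006 rows>=5 tilt [ 0.001 -0.    -1.   ]
10482 ((0.6240295767784119, -0.03202508017420769), (0.06990735977888107, 0.0782722532749176), 78.74423217773438)
-0.086 0.595 0.633 0.614 0.0615
-0.092 0.5939 0.6323 0.6131 0.0609
-0.098 0.5934 0.6312 0.6123 0.0608
-0.104 0.5994 0.6289 0.6141 0.0596
-0.11 0.5992 0.621 0.6101 0.0529
-0.116 0.599 0.618 0.6085 0.0522
-0.122 0.5988 0.6159 0.6073 0.0515
-0.128 0.5985 0.614 0.6062 0.051
-0.134 0.5987 0.6119 0.6053 0.0489
-0.14 0.5985 0.6098 0.6042 0.0484
-0.146 0.5981 0.6077 0.6029 0.0473
-0.152 0.6029 0.6047 0.6038 0.0436
```

View pics/w5.png

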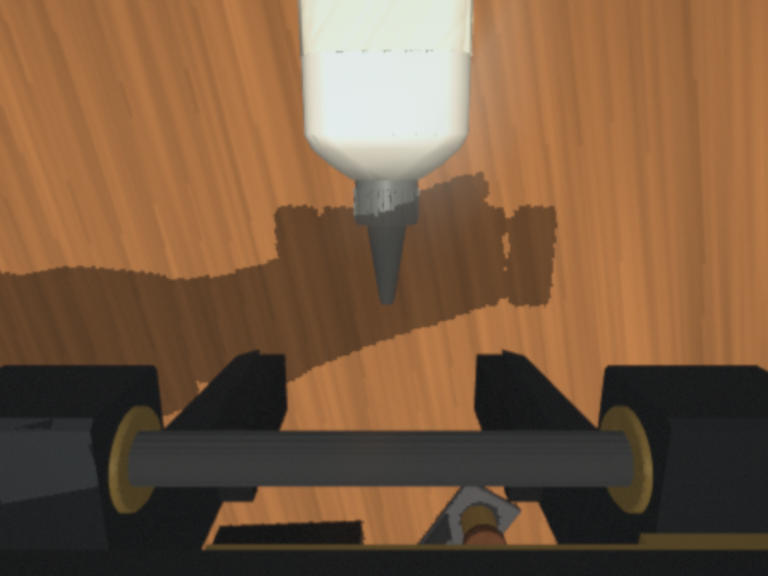

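The view shows the bottle aligned with the tool: cap at (387,200), cone tip at (387,302), jaws centred near x≈381. Now I descend and grip the cone.

Request:
send_rows(rows="-0.004 0.014 0.1 0;-0.004 0.014 0.2 0;-0.004 0.014 0.3 0;-0.004 0.014 0.4 0;-0.004 0.014 0.48 0;-0.004 0.014 0.54 0;-0.004 0.014 0.58 0;-0.004 0.014 0.596 0;-0.004 0.014 0.596 0")

```text
clock: 10.48
tool_pos: [0.6052, -0.1333, 0.0224]
eef_rot: [0.773, 0.634, -0.0, -0.001]
contact_force: [-0.1, 1.0, 0.4]
opening: 0.65
finger_force: 0.0
```

Request:
send_rows(rows="0 0 0 0;0 0 0 0;0 0 0 0;0 0 0 0;0 0 0 0;0 0 0 0;0 0 0 0;0 0 0 0;0 0 0 0;0 0 0 0", jaw=1, force=12)

```text
clock: 11.32
tool_pos: [0.6053, -0.1349, 0.0233]
eef_rot: [0.774, 0.633, -0.0, 0.0]
contact_force: [-0.8, 0.2, 4.0]
opening: 0.163
finger_force: 11.4
```

Run:
```python
from h import *
plan(.6055,-.1325,.023,-101.1)
t=np.radians(np.arange(0,95,4));x=(220-220*np.cos(t)+42*np.sin(t))/300;z=-(220*np.sin(t)+42*np.cos(t)-42)/300
for k in range(0,24,8):
    print(k*4,'; '.join('%.3f 0 %.3f 0'%(x[i]-x[k],z[i]-z[k]) for i in range(k+1,min(k+9,24))))
```

```text
cur yaw 78.6 shift [ 0.008 -0.001  0.001] turn -0.0009 rows>=1 tilt [-0.  0. -1.]
0 0.012 0 -0.051 0; 0.027 0 -0.101 0; 0.045 0 -0.149 0; 0.067 0 -0.197 0; 0.092 0 -0.242 0; 0.120 0 -0.286 0; 0.152 0 -0.328 0; 0.186 0 -0.367 0
32 0.037 0 -0.037 0; 0.076 0 -0.071 0; 0.117 0 -0.103 0; 0.161 0 -0.131 0; 0.207 0 -0.157 0; 0.254 0 -0.179 0; 0.302 0 -0.198 0; 0.352 0 -0.213 0
64 0.051 0 -0.012 0; 0.102 0 -0.020 0; 0.154 0 -0.025 0; 0.206 0 -0.026 0; 0.258 0 -0.023 0; 0.310 0 -0.017 0; 0.361 0 -0.008 0
```

Request:
send_rows(rows="0.006 0 -0.026 0;0.012 0 -0.051 0;0.019 0 -0.076 0;0.027 0 -0.101 0;0.036 0 -0.125 0;0.045 0 -0.149 0;0.056 0 -0.173 0;0.067 0 -0.197 0;0.079 0 -0.22 0;0.092 0 -0.242 0")

```text
clock: 12.15
tool_pos: [0.6109, -0.1077, 0.0965]
eef_rot: [0.774, 0.633, -0.0, 0.0]
contact_force: [-0.2, -2.6, -1.1]
opening: 0.162
finger_force: 11.9
```

Run:
```python
from h import *
im,P=cloud('side');cv2.imwrite('pics/s6.png',im[120:270,200:360,::-1].repeat(4,0).repeat(4,1))
x=lambda t:(220-220*np.cos(t)+42*np.sin(t))/300
z=lambda t:-(220*np.sin(t)+42*np.cos(t)-42)/300
for k in (20,45,70):
    r=np.radians
    print(k,';'.join('%.3f 0 %.3f 0'%(x(r(i))-x(r(k)),z(r(i))-z(r(k))) for i in np.arange(k+2.5,k+25.1,2.5)))
print(sensors.get_state()['q'].round(2))
```

```text
20 0.017 0 -0.028 0;0.036 0 -0.054 0;0.055 0 -0.080 0;0.076 0 -0.106 0;0.098 0 -0.130 0;0.121 0 -0.153 0;0.145 0 -0.175 0;0.169 0 -0.196 0;0.195 0 -0.216 0;0.222 0 -0.235 0
45 0.027 0 -0.018 0;0.055 0 -0.034 0;0.084 0 -0.049 0;0.114 0 -0.063 0;0.144 0 -0.076 0;0.174 0 -0.088 0;0.205 0 -0.098 0;0.237 0 -0.106 0;0.268 0 -0.114 0;0.300 0 -0.119 0
70 0.032 0 -0.005 0;0.065 0 -0.008 0;0.097 0 -0.009 0;0.130 0 -0.010 0;0.162 0 -0.008 0;0.195 0 -0.006 0;0.227 0 -0.002 0;0.259 0 0.004 0;0.291 0 0.010 0;0.323 0 0.019 0
[ 0.28  0.88 -0.32  1.68  0.42  0.64 -0.47]
```

View pics/s6.png

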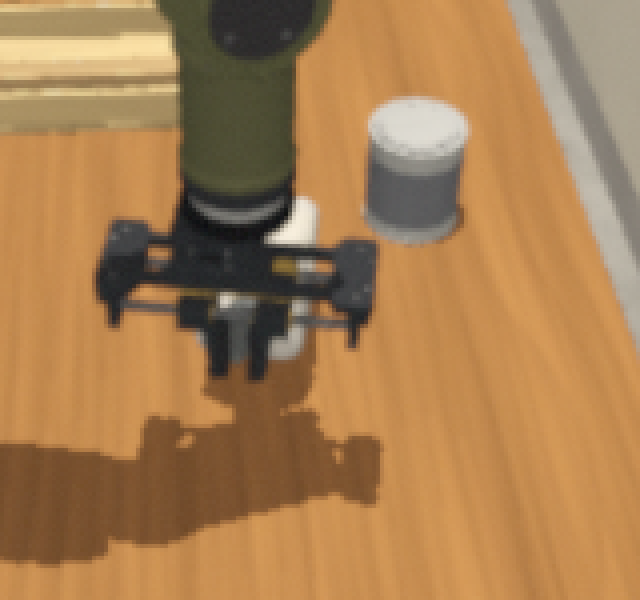

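The bottle is tipping with its nozzle between the fingers at about (240,330), and forces are low. I continue the arc.

Request:
send_rows(rows="0.017 0 -0.028 0;0.036 0 -0.054 0;0.055 0 -0.080 0;0.076 0 -0.106 0;0.098 0 -0.130 0;0.121 0 -0.153 0;0.145 0 -0.175 0;0.169 0 -0.196 0;0.195 0 -0.216 0;0.222 0 -0.235 0")

```text
clock: 13.03
tool_pos: [0.6243, -0.0418, 0.1669]
eef_rot: [0.774, 0.633, 0.0, 0.0]
contact_force: [-1.2, -2.9, 2.4]
opening: 0.161
finger_force: 12.0
```

Request:
send_rows(rows="0.027 0 -0.018 0;0.055 0 -0.034 0;0.084 0 -0.049 0;0.114 0 -0.063 0;0.144 0 -0.076 0;0.174 0 -0.088 0;0.205 0 -0.098 0;0.237 0 -0.106 0;0.268 0 -0.114 0;0.300 0 -0.119 0")

```text
clock: 13.87
tool_pos: [0.6418, 0.0473, 0.2019]
eef_rot: [0.774, 0.633, 0.0, -0.0]
contact_force: [-0.0, 0.3, 2.1]
opening: 0.134
finger_force: 9.9
```

Run:
```python
from h import *
im,P=cloud('side');cv2.imwrite('pics/s7.png',im[100:270,180:360,::-1].repeat(3,0).repeat(3,1))
plan(.6055+.193*.262,-.1325+.981*.262,.201,-101.1)
```

```text
cur yaw 78.8 shift [ 0.251 -0.003  0.005] turn -0.0003 rows>=2 tilt [ 0.004  0.    -1.   ]
```

View pics/s7.png

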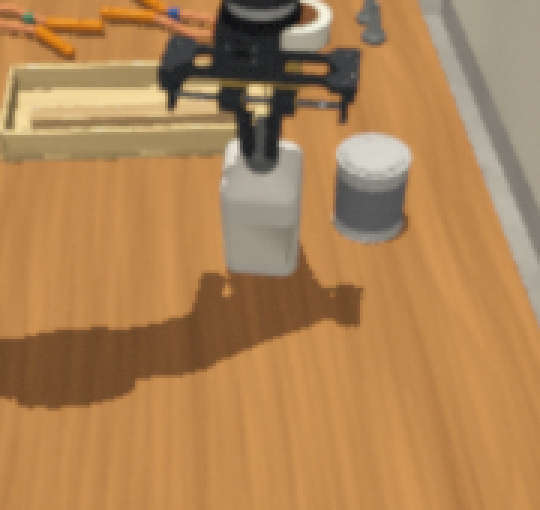

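Bottle is about 70° up, foot edge at (262,272), grip still on the nozzle. I'll ease it to near vertical before release.

Request:
send_rows(rows="0.022 0 -0.003 0;0.044 0 -0.005 0;0.066 0 -0.007 0;0.088 0 -0.008 0;0.11 0 -0.008 0;0.132 0 -0.007 0;0.154 0 -0.006 0;0.175 0 -0.004 0;0.195 0 -0.002 0;0.21 0 0 0")

```text
clock: 14.75
tool_pos: [0.6543, 0.1081, 0.2017]
eef_rot: [0.774, 0.633, -0.0, 0.0]
contact_force: [-1.0, -0.1, 1.3]
opening: 0.003
finger_force: 0.8
```

Run:
```python
from h import *
im,P=cloud('side');cv2.imwrite('pics/s8.png',im[100:250,200:340,::-1].repeat(4,0).repeat(4,1))
plan(.6055+.193*.262,-.1325+.981*.262,.201,-101.1)
```

```text
cur yaw 78.7 shift [ 0.052 -0.004  0.002] turn -0.0006 rows>=1 tilt [ 0. -0. -1.]
```

View pics/s8.png

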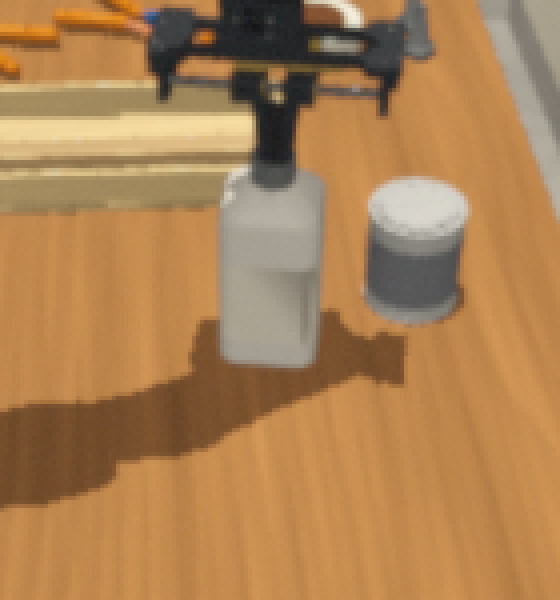

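The nozzle has left the pads, and the bottle stands on its foot at (270,365) with the shut fingers just in front of the nozzle. I back straight off and then up.

Request:
send_rows(rows="-0.03 0 0 0;-0.08 0 0 0;-0.16 0 0 0;-0.26 0 0 0;-0.4 0 0 0;-0.4 0 -0.1 0;-0.4 0 -0.25 0;-0.4 0 -0.4 0;-0.4 0 -0.4 0;-0.4 0 -0.4 0")

```text
clock: 15.63
tool_pos: [0.632, -0.0121, 0.3256]
eef_rot: [0.775, 0.632, 0.003, 0.003]
contact_force: [0.3, -1.3, -0.7]
opening: 0.005
finger_force: 0.0
```

Run:
```python
from h import *
im,P=cloud('side');im2,Q=cloud('top')
for n,A in (('side',P),('top',Q)):
    a=A.reshape(-1,3);a=a[(abs(a[:,0]-.655)<.07)&(abs(a[:,1]-.12)<.07)&(a[:,2]>.01)&(a[:,2]<.26)]
    for lo,hi in((.01,.05),(.1,.15),(.165,.19),(.2,.245)):
        b=a[(a[:,2]>lo)&(a[:,2]<hi)];print(n,lo,len(b),b.min(0).round(3) if len(b) else '',b.max(0).round(3) if len(b) else '')
p=np.vstack([im[60:360,130:400][:, :],]);cv2.imwrite('pics/s9.png',cv2.resize(im[...,::-1],None,fx=1.5,fy=1.5))
print(sensors.get_state()['tool_pos'])
```

```text
side 0.01 213 [0.605 0.074 0.01 ] [0.694 0.125 0.05 ]
side 0.1 354 [0.606 0.076 0.1  ] [0.695 0.154 0.15 ]
side 0.165 104 [0.63  0.098 0.165] [0.674 0.143 0.19 ]
side 0.2 50 [0.643 0.114 0.2  ] [0.659 0.127 0.232]
top 0.01 88 [0.609 0.08  0.01 ] [0.679 0.165 0.049]
top 0.1 225 [0.609 0.08  0.1  ] [0.701 0.171 0.15 ]
top 0.165 110 [0.628 0.099 0.165] [0.681 0.152 0.19 ]
top 0.2 62 [0.645 0.116 0.2  ] [0.659 0.136 0.244]
[ 0.62964478 -0.01193475  0.32105286]
```

View pics/s9.png

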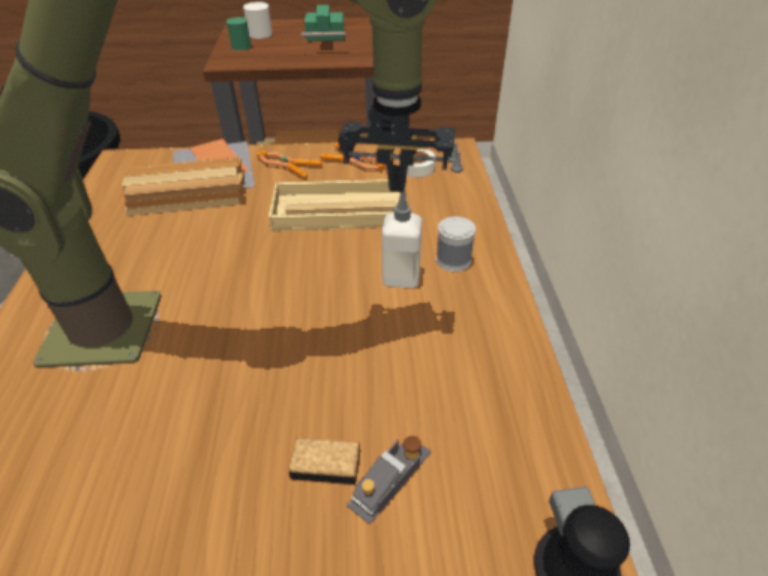

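The bottle stands upright at (402,285), where predicted. The strip lies in the tray, the tin, plane and block are at their original pixels, and the arm is clear.

```bash
python3 -c "
from h import *
print(finish_job())"
```

```text
the job is handed in; nothing more can be done
None
```

The strip lies flat in the tray and the bottle stands upright where it lay, tipped over its foot edge (the nozzle slipped from the fingers past the balance point, so it settled by itself); tin, plane and block show no movement, and the job was handed in at about 16 s.

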